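Open the kettle for filling: press the lid release, push the lid right back

ROBOT

A 6-joint arm with a two-finger parallel gripper is mounted at the origin on a cart in front of the work surface, level with it; the furniture and walls round the work are solid. World frame = base frame: x ahead of the robot, y to its left, z up, the work surface at z = 0. Lengths are in m, angles in rad, forces in N, time in s.
With the tool pointing down it reaches from about 0.35 to 0.975 m from the base axis. Payload 17.4 kg.
Tool frame: the origin (TCP) lies at the very end of the fingers, on their centre line; the grasp point (between the pads) lies 19 mm behind it; z points along the fingers, y is the line along which they close (so a half turn about z gives the same grasp; the last joint's range is limited). The gripper opens to 85 mm and grips with 20 to 120 N. Pads are 22 mm wide; open, the fingers measure 114 mm over their backs; the gripper's body (76 mm by 85 mm) begins 54 mm behind the grasp point. The pads swing forward as they close: fully open they stand 13 mm farther back than shut.
Start: joints at [1.095, 0.116, 1.442, -0, 1.584, -0.038], TCP at [0.286, 0.611, 0.231] pointing down, gripper open.
Joint ranges: [-2.83, 2.83], [-0.83, 2.19], [0.07, 2.5], [-1.14, 4.28], [0.01, 3], [-2.97, 2.97]. Speed limits (rad/s): [1.89, 1.89, 2.22, 3.14, 3.14, 3.14].

INTERFACE

Orientations are given as a rotation vector (axis times angle).
In Python, from station import r gives the robot as it stands.
- The arm moves only by the tool servo_tool, never from a script. Its arguments are lists of equal length, an entry for each row: "gripper": the closure, from -1 (fully open) to 1 (shut), so that 0 is half open; "travel": the shift along the world's x, y, z in mm, a list of three; "turn": the turn, a rotation vector about the world's x, y, z in rad, a list of three. In form: {"gripper": [gripper, ...], "travel": [[dx, dy, dz], ...], "turn": [[ax, ay, az], ...]}. A call has exactly 10 rows; each row is the pose to reach, as a shift and turn from the pose commanded when the call began; what a row does not reach only later rows make up. A row lasts 1/8 s, in which the tool goes at most 62.5 mm and 10.7 degrees, less where a joint would pass 70% of its speed; a pose out of reach is approached as far as the arm can. A call with a gripper value outside its range is refused whole. The fingers move at their own pace and stop on an object; the grip force is fixed at half the most. Time passes only in rows, so rows that repeat a pose let the fingers close, or fill a call up. It gives the time, the measured TCP pose, the force, the opening and the grip force at its end, in the units of the state.
- r.state(): the state, without advancing time (a new reading comes with each control period).
- r.grab_frame(name): name is "side" or "top"; returns (picture, depth): 420x560x3 uint8, red, green, blue; 420x560 float32, m along the optical axis (not along the pixel's ray), 0 where there is no reading.
- r.camera_info(name): a dict with "fx", "fy", "cx", "cy" (pixels), "k1" (the pictures are not rectified: a ray, as slopes to the right and down, at radius r is drawn at 1 + k1 r^2 times it, then the intrinsics apply), "R" (3x3) and "t" (3): a world point X has camera coordinates R X + t. Camera axes: x right, y down, z forward; pixel columns grow to the right and rows downward; lengths in m; the calibration is good to about 2 mm. A picture is of the moment at which its call begins. camera_info takes no time and is no camera call.
- r.job_done(): hands the job in; it is judged then, once.
The state is a dict: "time": time; "qpos": joint angles; "qd": joint speeds; "joint_torque": joint torques, N m; "eef_pos": TCP position; "eef_rot": TCP orientation; "ft_force": force on the tool from outside, world axes, zero at the start; "torque": the same for the moment, N m; "opening": opening from 0.0 (shut) to 1.0 (fully open); "grasp_force": force on a finger pad.
Only numpy, scipy, OpenCV 4.12 (cv2) and the standard library are available. Lean on these libraries where they do the work, as an engineer would, in place of code of your own. Each camera call takes 0.05 s, during which the arm holds its last target. There are 200 camera calls.

TASK

Open the kettle that stands on its power base in front of you, ready to be filled: press the grey lid release on top of its handle down until the sprung lid pops up, then push the lid back towards the handle until it is fully open and stays up by itself. Only press and push, lightly, with the fingertips or the outside of the fingers: do not grip or pick up anything, leave the kettle standing on its base where it is, and do not disturb the things round it.

Things in the scene. Friction and masses are not known exactly. Their poses are not given: they have to be found in the camera images.
- kettle: Cordless kettle, loose on its power base: brushed-steel body 150 mm across, black lid and bow handle, 1.0 to 1.8 kg. Origin: underside (18 mm above the worktop), 28 mm from the body's axis towards the handle. Axes: z up, -y towards the handle (20 mm wide, top at z = 197, outermost at y = -108 mm), +y to the front of the lid. With the lid against its stop, 3 N sideways on it can tip the kettle.
- kettle_base: Flat black round power base, 154 mm across, 18 mm high, fixed to the worktop; origin at the centre of its underside. The kettle's foot stands centred on it, yaw the same. The handle points to the robot's right, or between that and towards the robot or half away from it.
- release_top (a point): Centre of the flat top of the grey ribbed lid-release tab on top of the handle (kettle axes: 0, -58, 206.5 mm when up). The tab is 15 mm wide along the kettle's x, 23 mm long along y and stands 9 mm proud of the handle. It goes straight down up to 7 mm against a spring (2 N to start, 6 N at the bottom), frees the lid after about 3.5 mm and springs back up when let go.
- lid_release (a joint): Travel of the lid release in m: 0 = up, 0.007 = pressed fully down.
- kettle_lid (a joint): Opening angle of the lid in rad: 0 shut and latched (it cannot be raised), 1.48 fully open against its stop, nearly upright beside the handle. Once freed, a spring lifts it within about 1.5 s to about 0.75, where it stops by itself; from there the friction hinge keeps it wherever it is pushed (0.5 N at its edge moves it).
- lid_edge (a point): Underside of the lid's free edge at the front, farthest from the handle (kettle axes: 0, 80, 172 mm when shut). It turns with the lid at 100 mm radius about the hinge: up, then over towards the handle. The round lid is 107 mm across and 13 mm thick, its underside plain except for a small steel tongue close to the hinge.
- lid_hinge (a point): Middle of the lid's hinge line, fixed in the kettle (0, -20, 172 mm in its axes). The hinge runs along the kettle's x, next to the handle.
- kettle_foot (a point): Centre of the kettle's round foot, at its underside; above the centre of the power base when the kettle stands properly.
- honey_jar: Honey jar, 64 mm across, 96 mm tall, standing left of the kettle; bystander, loose. Origin at the centre of its underside.
- mug_1: Small green mug, 65 x 91 x 52 mm with its handle; bystander, loose. Origin under its middle.
- teaspoon_1: Steel teaspoon lying flat, 130 x 27 x 11 mm; bystander, loose. Origin under its middle.
- lemon_2: Lemon, 67 x 54 x 54 mm, right of the kettle; bystander, loose. Origin under its middle.
Things that resemble listed ones, but are neither listed nor needed, are in the scene too. Several things have the shape of the kettle_base; the one meant has the colours described above.

How it is judged:
On the way, in this order (a step that is already met when the one before it is completed fails the run):
1. the lid release is pressed down (value of joint lid_release above 0.002 m), for 0.02 s.
2. the lid has sprung up part of the way (value of joint kettle_lid between 0.4 and 1.2 rad), for 0.1 s.
At the end, for the whole second after the job is handed in: The lid stands fully open by itself (past 1.36 of 1.48 rad), the release is let go and up again (within 1 mm), and the kettle stands upright (within 3 degrees) and still on its power base, its foot within 20 mm of the base's centre (value of joint kettle_lid above 1.36 rad and velocity of joint kettle_lid below 0.1 rad/s and value of joint lid_release below 0.001 m and horizontal distance between kettle_foot and kettle_base below 0.02 m and angle between kettle's own z axis and vertical below 0.05 rad and linear speed of kettle below 0.02 m/s); the robot touches nothing.
It fails at once if the kettle is lifted off its base (height (world z) of kettle_foot above 0.03 m).
It fails at once if the kettle is tipped by more than 8 degrees or pushed aside by more than 25 mm (angle between kettle's own z axis and vertical above 0.14 rad or distance of kettle_foot from where it was at the start of the episode above 0.025 m).
It fails at once if the fingers press on or grip the kettle (lid and release included) with over 40 N (contact force between the fingers and kettle above 40 N).
It fails at once if the honey jar, mug, teaspoon or lemon is lifted or moved by more than 20 mm (distance of any of honey_jar, mug_1, teaspoon_1, lemon_2 from where it was at the start of the episode above 0.02 m).
It also fails if it takes over 43 s, if anything falls off the work surface, if the arm or the gripper's body presses on something with over 40 N, if the wrist force passes 120 N, or if a joint passes its speed limit or range.

## Working session

There is one attempt and no reset: what is moved stays moved. The work goes in short steps, Python scripts to look and compute and a tool call to move; the robot and the scene stay as the last step left them, time stands still between calls to the robot, and variables do not carry over. Pictures are saved under pics/ and viewed, at most 10 in all, crops included, and the job is handed in when it is done.

Besides the shell and the picture viewer there is one more tool, called after ">>>" by a JSON object that holds its "fn" and its "kwargs", one argument or row to a line. servo_tool: Moves the arm, as the interface text tells. Its arguments: {"type":"object","properties":{"gripper":{"type":"array","items":{"type":"number"}},"travel":{"type":"array","items":{"type":"array","items":{"type":"number"}}},"turn":{"type":"array","items":{"type":"array","items":{"type":"number"}}}},"required":["gripper","travel","turn"]}

```bash
mkdir -p pics; cat > h.py <<'E'
import numpy as np, cv2
from station import r
def grab(n,f):
    p,d=r.grab_frame(n); cv2.imwrite(f'pics/{f}.png',p[:,:,::-1]); np.save(f'pics/{f}.npy',d); return p,d
def und(n,u,v):
    c=r.camera_info(n); x=(np.asarray(u,float)-c['cx'])/c['fx']; y=(np.asarray(v,float)-c['cy'])/c['fy']
    a,b=x.copy(),y.copy()
    for _ in range(10):
        s=1+c['k1']*(a*a+b*b); a,b=x/s,y/s
    return a,b
def pts(n,u,v,d):
    c=r.camera_info(n); a,b=und(n,u,v); P=np.stack([a*d,b*d,d+0*a],-1)
    return (P-np.array(c['t']))@np.array(c['R'])
def cloud(n,d):
    v,u=np.mgrid[:420,:560]; return pts(n,u,v,d)
def plane(n,u,v,z):
    c=r.camera_info(n);R=np.array(c['R']);o=-R.T@np.array(c['t']);a,b=und(n,u,v)
    w=R.T@np.array([a,b,1.]); return o+w*(z-o[2])/w[2]
E
python3 - <<'E'
from h import *
ims=[]
for n in('side','top'):
    p,d=grab(n,n+'0'); ims.append(p)
    c=r.camera_info(n);R=np.array(c['R']);print(n,-R.T@np.array(c['t']),R[2],(d>0).mean())
    P=cloud(n,d); P[d==0]=np.nan
    np.save(f'pics/{n}P.npy',P)
s=r.state();print(s['time'],s['eef_pos'],s['eef_rot'])
E
```

```text
side [ 0.39066133 -0.93021272  0.60408553] [ 0.13330957  0.89484526 -0.4260053 ] 0.9959141156462585
top [ 0.29503551 -0.00999211  1.48355534] [ 0.15956437 -0.00909136 -0.98714566] 0.9960884353741497
0.1 [0.2861027  0.61116809 0.23062998] [-6.82182544e-01 -3.06636950e+00  1.64022743e-03]
```

View pics/top0.png

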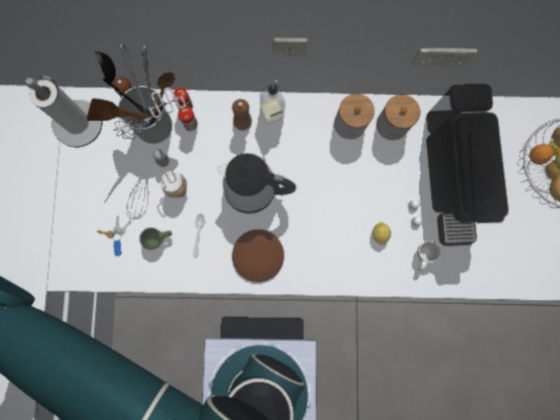

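View pics/side0.png

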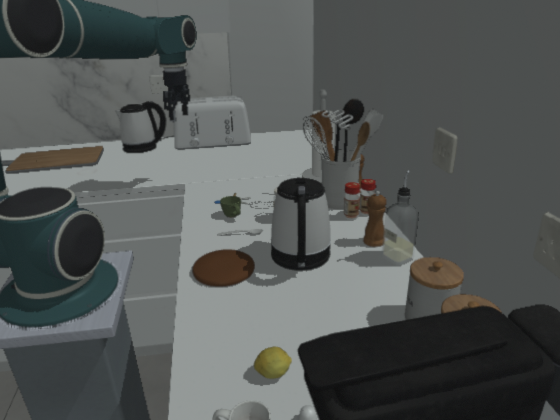

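The listed kettle is at top (250,183) and side (300,222): steel body, black lid, on a black base. The other candidates don't fit: the kettle on the far counter at side (135,125) is out of reach, and the brown disc at top (258,255) has the wrong colour. Next I'll measure it and confirm with a crop.

```bash
python3 - <<'E'
from h import *
p=cv2.imread('pics/top0.png');q=cv2.imread('pics/side0.png')
a=cv2.resize(p[140:225,205:310],None,fx=4,fy=4,interpolation=2)
b=cv2.resize(q[170:275,255:345],None,fx=4,fy=4,interpolation=2)[:340]
cv2.imwrite('pics/crop.png',np.hstack([a,b]))
P=np.load('pics/topP.npy');S=np.load('pics/sideP.npy')
C=P[140:225,205:310].reshape(-1,3)
for lo,hi in((.18,.196),(.196,.206),(.206,.217),(.217,.24)):
    m=C[(C[:,2]>lo)&(C[:,2]<hi)];print(lo,len(m),m.mean(0) if len(m) else '',m.min(0) if len(m) else '',m.max(0) if len(m) else '')
C2=S[170:275,255:345].reshape(-1,3)
# body circle from side cloud: z slices
for n,C0 in(('top',C),('side',C2)):
  for z in(.04,.08,.12,.15):
    m=C0[abs(C0[:,2]-z)<.015]
    if len(m)>20: print(n,z,len(m),m.min(0).round(3),m.max(0).round(3))
m=C2[(C2[:,2]>.2)];print('side hi',len(m),m.min(0),m.max(0))
E
```

```text
0.18 514 [0.58643569 0.04214061 0.18976707] [ 0.53560568 -0.07896214  0.18011183] [0.65233098 0.12074902 0.19599415]
0.196 1022 [0.5923971  0.03866888 0.20088812] [ 0.54265495 -0.06755587  0.19600026] [0.64577729 0.09557477 0.20599254]
0.206 191 [0.58867337 0.01728204 0.20944446] [ 0.55246225 -0.06179663  0.20603003] [0.62977089 0.08189753 0.21680439]
0.217 63 [ 0.57880659 -0.03719067  0.22394465] [ 0.57083202 -0.05091827  0.21721098] [ 0.5878923  -0.00707314  0.23071644]
top 0.04 102 [ 0.518 -0.057  0.025] [0.587 0.118 0.055]
top 0.08 171 [ 0.519 -0.076  0.065] [0.582 0.115 0.095]
top 0.12 235 [ 0.523 -0.085  0.105] [0.644 0.113 0.135]
top 0.15 280 [ 0.527 -0.089  0.135] [0.642 0.108 0.165]
side 0.04 819 [ 0.514 -0.066  0.025] [0.777 0.569 0.055]
side 0.08 886 [ 0.516 -0.086  0.065] [0.777 0.356 0.095]
side 0.12 871 [ 0.52  -0.093  0.105] [0.775 0.353 0.135]
side 0.15 698 [ 0.524 -0.092  0.135] [0.653 0.102 0.165]
side hi 297 [ 0.5511788  -0.0653469   0.20000236] [0.62049347 0.07564865 0.22592436]
```

View pics/crop.png

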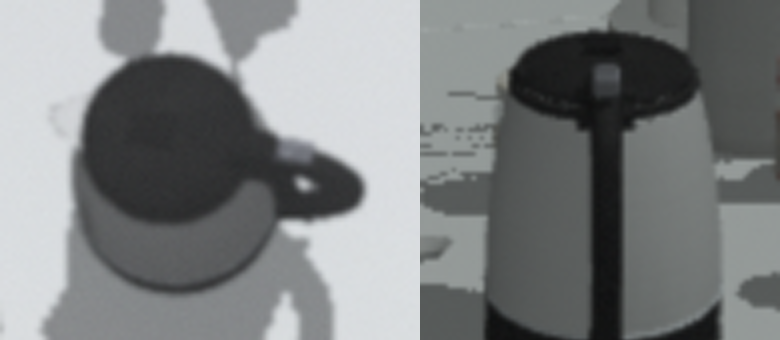

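The crop shows the black lid, top px (247.5,174.5), the grey tab, top (278.7,177.5) and side (301,189.5), and the handle running right and slightly nearer to the robot. This is the kettle meant.

```bash
python3 - <<'E'
from h import *
print('tab top',plane('top',278.7,177.5,.2245),'side',plane('side',301.3,188.5,.2245))
p=cv2.imread('pics/top0.png').astype(int);P=np.load('pics/topP.npy')
# lid points: z .19-.21 dark, fit circle by min enclosing excluding handle
m=(P[...,2]>.19)&(P[...,2]<.213)&(p.max(2)<75)
m[:, :205]=0;m[:,310:]=0;m[:140]=0;m[225:]=0
mm=cv2.morphologyEx(m.astype(np.uint8),cv2.MORPH_OPEN,cv2.getStructuringElement(2,(19,19)))
c=max(cv2.findContours(mm,0,1)[0],key=cv2.contourArea)[:,0]
e=cv2.fitEllipse(c);print(e)
C=plane('top',e[0][0],e[0][1],.203);print('lid centre',C)
# handle: side+top points on outer handle
S=np.load('pics/sideP.npy')[170:275,255:345].reshape(-1,3)
h=S[(S[:,1]<-.075)&(S[:,2]>.06)&(S[:,2]<.2)];print('handle outer',len(h),h.mean(0),np.percentile(h,[2,98],0))
for z in (.05,.1,.15):
    b=S[(abs(S[:,2]-z)<.01)&(S[:,0]<.7)&(S[:,1]>-.04)&(S[:,1]<.12)]
    A=np.c_[2*b[:,:2],np.ones(len(b))];x=np.linalg.lstsq(A,(b[:,:2]**2).sum(1),rcond=None)[0];print('body',z,x[:2],np.sqrt(x[2]+x[0]**2+x[1]**2))
E
```

```text
tab top [ 0.5777552  -0.03973869  0.2245    ] side [ 0.57409372 -0.04723481  0.2245    ]
((250.6788787841797, 176.3011474609375), (26.78300666809082, 37.3825798034668), 30.0161075592041)
lid centre [0.58420041 0.03289015 0.203     ]
handle outer 333 [ 0.56677619 -0.08386287  0.13392457] [[ 0.55867068 -0.09041381  0.07741336]
 [ 0.57541697 -0.07575087  0.18157105]]
body 0.05 [0.59010534 0.04279995] 0.07457020669410558
body 0.1 [0.59046344 0.04331323] 0.07114098423617199
body 0.15 [0.59086086 0.04339637] 0.06344665020829678
```

Body axis is about (0.5905, 0.043). The handle direction is about (-0.174, -0.985), which puts the tab at about (0.5755, -0.042, 0.2245), and both views agree with this. I'll move above it with the fingers shut.

>>> {"fn": "servo_tool", "kwargs": {
  "gripper": [1,1,1,1,1,1,1,1,1,1],
  "travel": [
    [24,-54,9],
    [48,-108,18],
    [72,-162,27],
    [96,-216,36],
    [120,-270,45],
    [144,-324,54],
    [168,-378,63],
    [192,-432,72],
    [216,-486,81],
    [240,-540,90]
  ],
  "turn": [
    [0,0,-0.131],
    [0,0,-0.262],
    [0,0,-0.393],
    [0,0,-0.524],
    [0,0,-0.655],
    [0,0,-0.786],
    [0,0,-0.917],
    [0,0,-1.048],
    [0,0,-1.179],
    [0,0,-1.309]
  ]
}}

```text
time: 1.35
eef_pos: [0.5265, 0.0694, 0.3215]
eef_rot: [-2.412, -2.012, -0.0]
ft_force: [0.5, 0.1, 0.1]
opening: -0.003
grasp_force: 0.0
```

>>> {"fn": "servo_tool", "kwargs": {
  "gripper": [1,1,1,1,1,1,1,1,1,1],
  "travel": [
    [17,-38,0],
    [33,-75,0],
    [49,-112,-10],
    [49,-112,-40],
    [49,-112,-55],
    [49,-112,-70],
    [49,-112,-80],
    [49,-112,-80],
    [49,-112,-80],
    [49,-112,-80]
  ],
  "turn": [
    [0,0,0],
    [0,0,0],
    [0,0,0],
    [0,0,0],
    [0,0,0],
    [0,0,0],
    [0,0,0],
    [0,0,0],
    [0,0,0],
    [0,0,0]
  ]
}}

```text
time: 2.6
eef_pos: [0.5754, -0.0406, 0.242]
eef_rot: [2.407, 2.017, 0.001]
ft_force: [0.7, -0.6, 0.0]
opening: 0.0
grasp_force: 0.0
```

```bash
python3 - <<'E'
from h import *
p,d=grab('side','side1');t,_=grab('top','top1')
a=cv2.resize(p[150:240,250:350,::-1],(400,360),interpolation=2);b=cv2.resize(t[130:220,230:330,::-1],(400,360),interpolation=2)
cv2.imwrite('pics/c1.png',np.hstack([a,b]))
s=r.state();print(s['eef_pos'],s['ft_force'])
def proj(n,X):
    c=r.camera_info(n);q=np.array(c['R'])@X+np.array(c['t']);x,y=q[:2]/q[2];k=1+c['k1']*(x*x+y*y);return x*k*c['fx']+c['cx'],y*k*c['fy']+c['cy']
print(proj('side',s['eef_pos']),proj('top',s['eef_pos']))
E
```

```text
[ 0.57527102 -0.04068236  0.24172281] [-0.27333166  0.09804033  0.98203515]
(np.float64(301.19196179675635), np.float64(180.06465536641633)) (np.float64(279.2424952881722), np.float64(176.9769051489766))
```

View pics/c1.png

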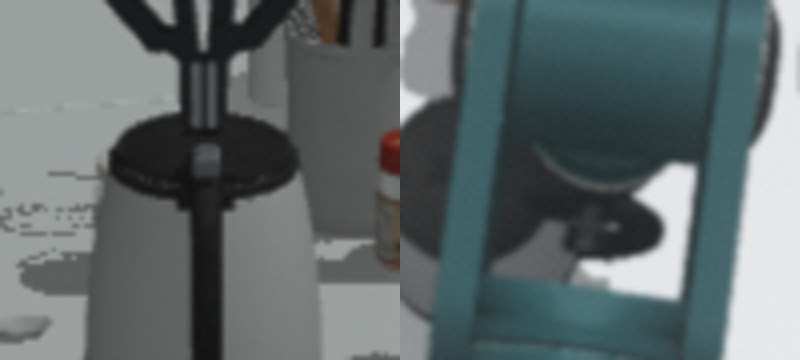

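The shut fingertips are right above the grey tab: in the left crop the tip is at about (205,130) and the tab at (207,158). Pressing slowly.

>>> {"fn": "servo_tool", "kwargs": {
  "gripper": [1,1,1,1,1,1,1,1,1,1],
  "travel": [
    [0,0,-6],
    [0,0,-12],
    [0,0,-15],
    [0,0,-17],
    [0,0,-19],
    [0,0,-20],
    [0,0,-21],
    [0,0,-22],
    [0,0,-22],
    [0,0,-22]
  ],
  "turn": [
    [0,0,0],
    [0,0,0],
    [0,0,0],
    [0,0,0],
    [0,0,0],
    [0,0,0],
    [0,0,0],
    [0,0,0],
    [0,0,0],
    [0,0,0]
  ]
}}

```text
time: 3.95
eef_pos: [0.5752, -0.0407, 0.2194]
eef_rot: [2.408, 2.017, 0.0]
ft_force: [-1.1, -1.7, 4.6]
opening: -0.005
grasp_force: 2.4
```

```bash
python3 - <<'E'
from h import *
p,d=grab('side','side2')
s=r.state();print(s['eef_pos'],s['ft_force'])
P=cloud('side',d).reshape(-1,3);m=(abs(P[:,0]-.6)<.06)&(P[:,1]>-.02)&(P[:,1]<.11)&(P[:,2]>.19)
Q=P[m]; k=(Q[:,1:]-[.043,0]);print(len(Q),Q.max(0),np.percentile(Q[:,2],[50,90,98]))
E
```

```text
[ 0.57520178 -0.04069456  0.21941313] [-1.3128373  -3.17782733  4.52787332]
822 [0.64276427 0.07699898 0.56148701] [0.21601897 0.55629126 0.56036848]
```

>>> {"fn": "servo_tool", "kwargs": {
  "gripper": [1,1,1,1,1,1,1,1,1,1],
  "travel": [
    [0,0,0],
    [0,0,20],
    [0,0,60],
    [0,0,110],
    [0,0,110],
    [0,0,110],
    [7,40,110],
    [14,80,110],
    [21,118,110],
    [28,156,110]
  ],
  "turn": [
    [0,0,0],
    [0,0,0],
    [0,0,0],
    [0,0,0],
    [0,0,0],
    [0,0,0],
    [0,0,0],
    [0,0,0],
    [0,0,0],
    [0,0,0]
  ]
}}

```text
time: 5.25
eef_pos: [0.603, 0.1167, 0.328]
eef_rot: [-2.407, -2.017, 0.003]
ft_force: [0.4, 0.1, 0.7]
opening: 0.002
grasp_force: 0.0
```

```bash
cat > lid.py <<'E'
from h import *
import sys
n=sys.argv[1]
p,d=grab('side','s'+n)
a=cv2.resize(p[100:240,220:380,::-1],(640,560),interpolation=2);cv2.imwrite(f'pics/c{n}.png',a)
s=r.state();print(s['time'],s['eef_pos'],s['ft_force'])
O=np.array([.5856,.0154,.018]);dy=np.array([.174,.985,0]);dx=np.array([.985,-.174,0])
P=cloud('side',d).reshape(-1,3)-O;K=np.c_[P@dx,P@dy,P[:,2]]
m=(abs(K[:,0])<.05)&(K[:,1]>-.04)&(K[:,1]<.09)&(K[:,2]>.19)&(K[:,2]<.3);Q=K[m]
for z in np.arange(.19,.3,.01):
    q=Q[abs(Q[:,2]-z)<.005]
    if len(q)>3:print(round(z,3),len(q),np.median(q,0).round(4),q[:,0].min().round(3),q[:,0].max().round(3))
E
python3 lid.py 3
```

```text
5.3 [0.6032889  0.1201922  0.32758441] [-0.58569334  3.30107624 -0.65324791]
0.19 115 [ 0.0027 -0.0085  0.1928] -0.048 0.05
0.2 227 [-0.0015 -0.0018  0.2001] -0.048 0.05
0.21 223 [0.0011 0.0067 0.2099] -0.048 0.049
0.22 240 [-0.0011  0.0169  0.2199] -0.048 0.049
0.23 219 [-0.0005  0.0296  0.2297] -0.043 0.045
0.24 110 [1.000e-04 4.240e-02 2.382e-01] -0.031 0.031
```

View pics/c3.png

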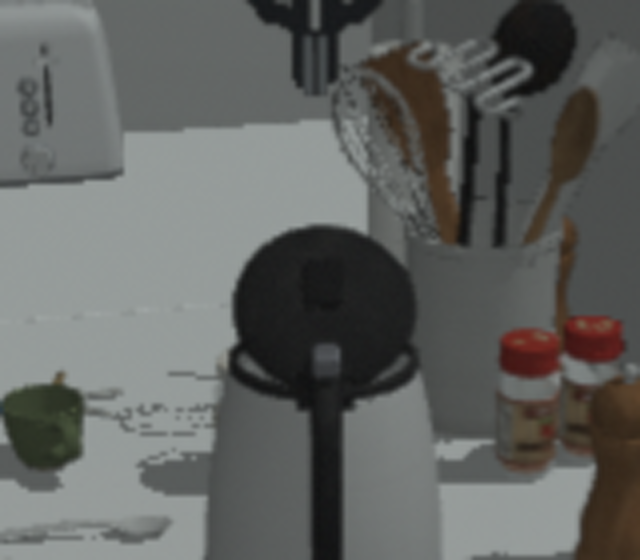

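The lid has popped to about 0.74 rad: it slopes up in the crop at (325,300), with its top edge at row 228. The fingers are behind and above its front edge, at (315,90). Going down in front of the lid.

>>> {"fn": "servo_tool", "kwargs": {
  "gripper": [1,1,1,1,1,1,1,1,1,1],
  "travel": [
    [0,0,-5],
    [0,0,-35],
    [0,0,-65],
    [0,0,-86],
    [0,0,-86],
    [-2,-10,-86],
    [-4,-20,-86],
    [-5,-27,-86],
    [-5,-27,-86],
    [-5,-27,-86]
  ],
  "turn": [
    [0,0,0],
    [0,0,0],
    [0,0,0],
    [0,0,0],
    [0,0,0],
    [0,0,0],
    [0,0,0],
    [0,0,0],
    [0,0,0],
    [0,0,0]
  ]
}}

```text
time: 6.55
eef_pos: [0.5982, 0.0884, 0.2434]
eef_rot: [2.408, 2.017, 0.0]
ft_force: [0.2, 0.7, -0.7]
opening: 0.004
grasp_force: 0.0
```

```bash
python3 lid.py 4
```

```text
6.6 [0.59819626 0.08849227 0.24335332] [ 0.71336651 -0.78335075 -0.26050126]
0.19 109 [ 0.0027 -0.0092  0.1928] -0.048 0.05
0.2 227 [ 0.0006 -0.0024  0.1998] -0.048 0.05
0.21 224 [-2.000e-04  6.400e-03  2.098e-01] -0.048 0.048
0.22 238 [0.     0.0161 0.2199] -0.048 0.049
0.23 216 [0.0015 0.0281 0.2301] -0.043 0.047
0.24 155 [-0.0003  0.0419  0.2394] -0.031 0.033
0.25 42 [-0.0019  0.0652  0.2497] -0.014 0.01
0.26 47 [-0.0018  0.0653  0.2596] -0.014 0.013
0.27 77 [0.0005 0.0633 0.2716] -0.033 0.029
0.28 120 [-0.0015  0.0629  0.2798] -0.042 0.036
0.29 117 [0.003 0.062 0.29 ] -0.049 0.046
```

View pics/c4.png

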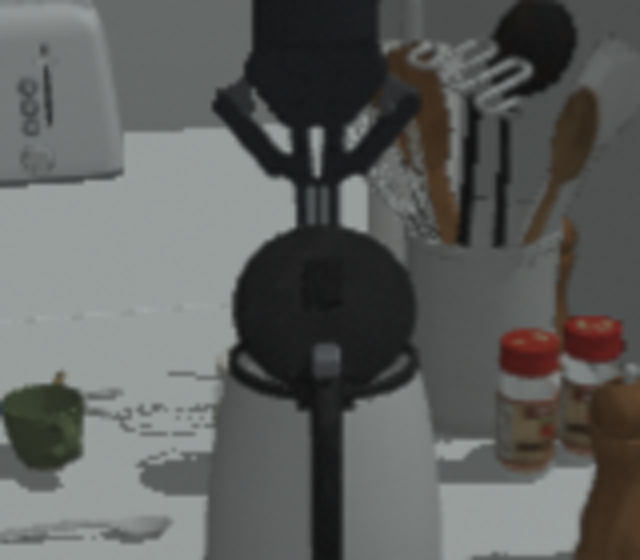

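The fingers are now in front of the lid edge at crop (318,200), with the tip about 15 mm below the edge and centred. Next I'll push towards the handle along the lid's arc.

>>> {"fn": "servo_tool", "kwargs": {
  "gripper": [1,1,1,1,1,1,1,1,1,1],
  "travel": [
    [-1,-8,0],
    [-2,-14,3],
    [-3,-20,8],
    [-4,-26,13],
    [-6,-32,17],
    [-7,-38,20],
    [-8,-44,23],
    [-9,-50,25],
    [-10,-55,27],
    [-10,-57,28]
  ],
  "turn": [
    [0,0,0],
    [0,0,0],
    [0,0,0],
    [0,0,0],
    [0,0,0],
    [0,0,0],
    [0,0,0],
    [0,0,0],
    [0,0,0],
    [0,0,0]
  ]
}}

```text
time: 7.85
eef_pos: [0.5881, 0.031, 0.2714]
eef_rot: [2.408, 2.017, 0.0]
ft_force: [-0.6, 0.8, -0.5]
opening: -0.003
grasp_force: 0.2
```

```bash
python3 lid.py 5
```

```text
7.9 [0.58817851 0.03098182 0.27149031] [-0.06655404  0.64281018  0.27601959]
0.19 67 [ 0.0071 -0.0229  0.1923] -0.046 0.046
0.2 181 [-0.0021 -0.0222  0.2004] -0.048 0.049
0.21 193 [ 0.0003 -0.0201  0.2099] -0.05 0.048
0.22 187 [-0.0043 -0.018   0.2199] -0.05 0.049
0.23 203 [ 0.0024 -0.0162  0.2303] -0.05 0.048
0.24 202 [-0.0017 -0.0131  0.2403] -0.05 0.049
0.25 190 [ 0.0007 -0.0094  0.2497] -0.045 0.046
0.26 142 [-0.0004 -0.0045  0.2591] -0.038 0.037
0.27 85 [-0.001   0.0013  0.2683] -0.022 0.021
0.28 53 [-0.0032  0.0066  0.2801] -0.015 0.011
0.29 53 [-0.001   0.0073  0.2899] -0.017 0.015
```

>>> {"fn": "servo_tool", "kwargs": {
  "gripper": [1,1,1,1,1,1,1,1,1,1],
  "travel": [
    [0,-2,0],
    [-1,-4,1],
    [-1,-6,1],
    [-1,-7,1],
    [-1,-8,2],
    [-2,-9,2],
    [-2,-10,2],
    [-2,-11,2],
    [-2,-11,2],
    [-2,-11,2]
  ],
  "turn": [
    [0,0,0],
    [0,0,0],
    [0,0,0],
    [0,0,0],
    [0,0,0],
    [0,0,0],
    [0,0,0],
    [0,0,0],
    [0,0,0],
    [0,0,0]
  ]
}}

```text
time: 9.15
eef_pos: [0.5862, 0.0203, 0.2733]
eef_rot: [2.408, 2.018, -0.0]
ft_force: [0.5, 0.5, -0.7]
opening: -0.001
grasp_force: 0.1
```

```bash
python3 lid.py 6
```

```text
9.2 [0.58615418 0.02035037 0.27326818] [-0.0085608   0.78397596 -0.32347515]
0.19 73 [ 0.009  -0.0254  0.1923] -0.048 0.046
0.2 164 [ 0.0012 -0.0252  0.2002] -0.048 0.048
0.21 186 [ 1.000e-04 -2.460e-02  2.098e-01] -0.05 0.048
0.22 181 [-0.0021 -0.0243  0.2203] -0.05 0.048
0.23 190 [ 1.000e-04 -2.270e-02  2.297e-01] -0.05 0.048
0.24 204 [-0.002  -0.0207  0.2401] -0.049 0.048
0.25 188 [ 0.0004 -0.0186  0.2499] -0.045 0.046
0.26 156 [-0.0006 -0.0148  0.2598] -0.038 0.039
0.27 92 [-0.0014 -0.0101  0.2687] -0.026 0.025
0.28 49 [-0.0014 -0.0039  0.2802] -0.015 0.01
0.29 54 [-0.0013 -0.004   0.2901] -0.015 0.012
```

>>> {"fn": "servo_tool", "kwargs": {
  "gripper": [1,1,1,1,1,1,1,1,1,1],
  "travel": [
    [0,-1,0],
    [0,-2,0],
    [0,-2,0],
    [1,5,0],
    [4,25,0],
    [10,55,0],
    [12,70,20],
    [12,70,60],
    [12,70,100],
    [12,70,100]
  ],
  "turn": [
    [0,0,0],
    [0,0,0],
    [0,0,0],
    [0,0,0],
    [0,0,0],
    [0,0,0],
    [0,0,0],
    [0,0,0],
    [0,0,0],
    [0,0,0]
  ]
}}

```text
time: 10.45
eef_pos: [0.5986, 0.0917, 0.3768]
eef_rot: [2.405, 2.017, 0.006]
ft_force: [0.9, 0.9, -0.7]
opening: 0.002
grasp_force: 0.0
```

```bash
python3 lid.py 7
```

```text
10.5 [0.59843042 0.09158008 0.37447081] [-0.74056216  0.02414588 -1.28970093]
0.19 68 [ 0.009  -0.0254  0.1924] -0.048 0.048
0.2 167 [ 0.     -0.0258  0.2002] -0.048 0.048
0.21 182 [-0.0022 -0.0253  0.2102] -0.05 0.048
0.22 185 [-0.     -0.0244  0.2203] -0.05 0.048
0.23 191 [-0.0023 -0.0238  0.2301] -0.05 0.05
0.24 206 [ 2.00e-04 -2.17e-02  2.40e-01] -0.049 0.048
0.25 182 [ 0.0003 -0.0193  0.2502] -0.045 0.046
0.26 157 [-0.0016 -0.0166  0.2596] -0.038 0.039
0.27 66 [ 0.0005 -0.0128  0.2677] -0.024 0.025
```

View pics/c7.png

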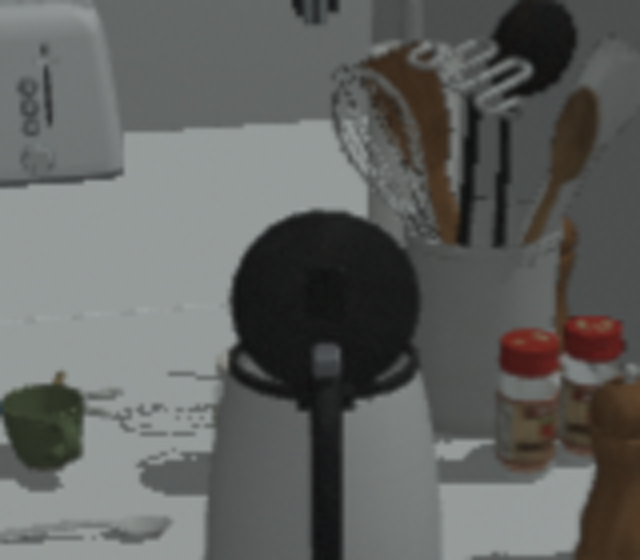

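The lid stands nearly upright at crop (325,300), at about 1.45 rad. The tab is up at (327,358), the kettle hasn't moved, and the fingers are clear. Handing in.

```bash
python3 -c "
from station import r
print(r.job_done())"
```

```text
the job is handed in; nothing more can be done
None
```

I pressed the release until the lid popped up, pushed the lid back to about 1.45 rad (measured from the camera) where it stays up by itself, drew the arm clear and handed the job in; the kettle showed no shift on its base in the last picture, and no verdict was returned.

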